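# Quarter turn past finger-tight on the feedthrough nut

### The job

On the round aluminium flange, run the two-flat brass compression nut clockwise until it is finger-tight, using the gripper's fingers on the nut, then let go of it. Lay the wrench whose jaw fits that nut over it, flat on the flange, and use it to turn the nut one more quarter turn clockwise, then let go. The wrench may stay lying on the nut.

Things in the scene. Friction and masses are not known exactly. Their poses are not given: they have to be found in the camera images.
- nut_top (a point): Brass nut at the centre of a fixed round aluminium flange (220 mm across, 14 mm thick): oblong, 46 mm long, 24 mm between its two 40 mm flats, 32 mm tall; collar and 10 mm tube rise 14 mm above it. Point: centre of its top face, on its axis, 48 mm above the bench. x: along the flats to the end with an index line; z up. The two round caps (22 mm wide, 18 mm tall, 80 mm off) are not it.
- gland_nut (a joint): Free running of the nut, rad, growing clockwise from above (the nut's heading falls as it grows). Starts 0.1 to 0.6; stops at 1.2 = finger-tight, where the nut's index line points along the dark line on the flange. Turns lightly (0.06 N m). Turning back anticlockwise loosens it again.
- ferrule_seat (a joint): Turn of the nut past finger-tight, rad, growing clockwise from above; starts at 0, a quarter turn is 1.57. Takes about 0.5 N m, moves only once the nut is finger-tight, and stays where left. The nut's heading falls by the sum of both joints.
- wrench: Larger of two loose flat steel wrenches, 12 mm thick, 0.26 kg. Origin: underside, mid-handle (16 mm wide, x -35 to 80 mm); x points from jaw to handle end. Jaw: slot 34 mm wide along x, open to -x, 60 mm over the prongs, x -112 to -62 (closed). Nut axis belongs at x -90, y 0, nut length along the slot; play 5 mm a side, about 15 degrees. The other, 38 mm over its jaw, is too small.

How it is judged (in metres and radians):
On the way, in this order (a step that is already met when the one before it is completed fails the run):
1. the nut has been run finger-tight and the fingers have let go of it (value of joint gland_nut above 1.02 rad and value of joint ferrule_seat below 0.4 rad and contact force between the fingers and gland_nut below 0.3 N), for 0.2 s.
2. the wrench lies on the nut and has turned it about a quarter turn further (value of joint ferrule_seat above 1.13 rad and horizontal distance between wrench and nut_top between 0.06 and 0.12 m and height (world z) of wrench below 0.032 m), for 0.2 s.
At the end, for the whole second after the job is handed in: The nut is a quarter turn (90 degrees, within 25) past finger-tight and has not been loosened again by more than 17 degrees; the wrench has been let go and lies at rest, flat on the nut's flange or on the bench (value of joint ferrule_seat between 1.13 and 2.01 rad and value of joint gland_nut above 0.9 rad and contact force between the fingers and wrench below 0.1 N and linear speed of wrench below 0.02 m/s and height (world z) of wrench below 0.032 m); the robot touches nothing.
It fails at once if the fingers or arm, not the wrench, forced the nut more than 23 degrees past finger-tight (value of joint ferrule_seat above 0.4 rad and contact force between any of the fingers, the arm and gland_nut above 1 N).
It fails at once if the wrench was put to the nut before it was finger-tight (value of joint gland_nut below 0.75 rad and contact force between wrench and gland_nut above 1 N).
It also fails if it takes over 56 s, if anything falls off the work surface, if the arm or the gripper's body presses on something with over 40 N, if the wrist force passes 120 N, or if a joint passes its speed limit or range.

### The arm

A 6-joint arm with a two-finger parallel gripper is mounted at the origin on the work surface. World frame = base frame: x ahead of the robot, y to its left, z up, the work surface at z = 0. Lengths are in mm, angles in degrees, forces in N, time in s.
With the tool pointing down it reaches from about 425 to 950 mm from the base axis. Payload 3.5 kg.
Tool frame: the origin (TCP) lies on the centre line of the jaws, within the pads' length; the fingertips stand r.nose_length ahead of it and the grasp point (between the pads) lies 2 mm behind it (r.nose_length is the distance from the TCP to the fingertips, in mm); z points along the fingers, y is the line along which they close (so a half turn about z gives the same grasp; the last joint's range is limited). The gripper opens to 85 mm and grips with 20 to 120 N. Pads are 22 mm wide; open, the fingers measure 114 mm over their backs; the gripper's body (76 mm by 85 mm) begins 54 mm behind the grasp point. The pads swing forward as they close: fully open they stand 13 mm farther back than shut.
Start: joints at [-74.542, 16.404, 90.338, -0, 73.258, -8.594], TCP at [275.136, -616.366, 248.325] pointing down, gripper open.
Joint ranges: [-158.93, 158.93], [-51.34, 127.21], [12.03, 142.37], [-87.48, 267.48], [13.55, 161.25], [-162.69, 162.69]. Speed limits (degrees/s): [159.86, 159.86, 180, 180, 180, 180].

### API

Orientations are given as [roll, pitch, yaw] about the fixed x, y, z axes, in that order (R = Rz(yaw) Ry(pitch) Rx(roll)).
In Python, from station import r, grab_frame, camera_model gives the robot as it stands. The module is installed in compiled form; this text tells all that it offers.
- The arm moves only by the tool servo_tool, never from a script. Its argument "increments" is a list of rows, each an object with "translation": the shift along the tool's x, y, z in units of 10 cm (1.0 is 10 cm), a list of three; "turn": the turn, a rotation vector about the tool's x, y, z in units of 2 rad (1.0 is 2 rad), a list of three; "fingers": the opening, from 0 (shut) to 1 (fully open). A call has 1 to 12 rows; each row is the pose to reach, as a shift and turn from the pose commanded when the call began, along the tool's axes at that moment; what a row does not reach only later rows make up. A row lasts 1/10 s, in which the tool goes at most 50 mm and 8.59 degrees, less where a joint would pass 70% of its speed; a pose out of reach is approached as far as the arm can. A call with a number of a shift or a turn outside -1 to 1 is refused whole. A call with a gripper value outside its range is refused whole. The fingers move at their own pace and stop on an object; the grip force is fixed at half the most. Time passes only in rows, so rows that repeat a pose let the fingers close. It gives the time, the measured TCP pose, the force, the opening and the grip force at its end, in the units of the state.
- r.state(): the state, without advancing time (a new reading comes with each control period).
- grab_frame(name): name is "scene" or "top" or "wrist"; returns the picture (400x640x3 uint8, red, green, blue); there is no depth.
- camera_model(name): a dict with "vfov" (degrees; the focal length in pixels is half the picture's height over the tangent of half this angle, whatever the lens; pixels are square), "cx", "cy" (the principal point, pixels), "eye" and "orientation" of the camera in the world. Camera axes: x right, y down, z forward; pixel columns grow to the right and rows downward; lengths in mm; the calibration is good to about 2 mm. A picture is of the moment at which its call begins: read the wrist's pose just before it. camera_model takes no time and is no camera call; for the wrist camera it gives the pose at the moment of the call.
- r.hand_in(): hands the job in; it is judged then, once.
The state is a dict: "clock": time; "qpos": joint angles; "joint_vel": joint speeds; "tau": joint torques, N m; "tool_pos": TCP position; "tool_rot": TCP orientation; "wrist_force": force on the tool from outside, world axes, zero at the start; "ft_torque": the same for the moment, N m; "gripper_width": finger opening in mm; "grip_force": force on a finger pad.
Only numpy, scipy, OpenCV 4.12 (cv2) and the standard library are available. Lean on these libraries where they do the work, as an engineer would, in place of code of your own. Each camera call takes 0.05 s, during which the arm holds its last target. There are 200 camera calls.

## Working session

There is one attempt and no reset: what is moved stays moved. The work goes in short steps, Python scripts to look and compute and a tool call to move; the robot and the scene stay as the last step left them, time stands still between calls to the robot, and variables do not carry over. Pictures are saved under pics/ and viewed, at most 10 in all, crops included, and the job is handed in when it is done.

Besides the shell and the picture viewer there is one more tool, called after "Call:" in YAML: its name, and indented under it one key for each argument. servo_tool: Moves the arm, as the interface text tells. Its arguments: {"type":"object","properties":{"increments":{"type":"array","items":{"type":"object","properties":{"translation":{"type":"array","items":{"type":"number"}},"turn":{"type":"array","items":{"type":"number"}},"fingers":{"type":"number"}}}}},"required":["increments"]}

```bash
mkdir -p pics; python3 - <<'E'
from station import r, grab_frame, camera_model
import cv2
for n in ["top","scene"]:
    f=grab_frame(n); cv2.imwrite(f"pics/{n}0.png",f[:,:,::-1]); print(n,camera_model(n))
print(r.state()); print(r.nose_length, camera_model("wrist"))
E
```

```text
top {'vfov': 45.86868203727936, 'cx': 324.5378824121365, 'cy': 195.1814197348334, 'eye': array([446.32949122,  62.59917073, 939.85982447]), 'orientation': array([-175.28555564,    0.66636871,  -91.28785052])}
scene {'vfov': 56.304392295521595, 'cx': 319.98160971661696, 'cy': 192.63501985428377, 'eye': array([ 799.22368397, -127.15973222,  585.80981188]), 'orientation': array([-144.58238396,    0.69960466,   53.63852662])}
{'clock': 0.1, 'qpos': array([-7.45428599e+01,  1.64486925e+01,  9.04126917e+01,  1.18249830e-03,
        7.32574128e+01, -8.59234561e+00]), 'joint_vel': array([-0.01251995, -0.17484024, -0.03079569, -0.06046418, -0.11719155,
       -0.10501361]), 'tau': array([ 6.04363759e-04, -4.07297301e+01, -2.93700242e+01, -1.62175133e-04,
        3.42940002e-03, -9.96042395e-07]), 'tool_pos': array([ 274.98721313, -615.85593344,  247.09796685]), 'tool_rot': array([-1.79882705e+02, -1.88676065e-02,  2.40491245e+01]), 'wrist_force': array([ 0.18853   ,  0.41589871, -0.47439161]), 'ft_torque': array([-0.06037197, -0.0096129 ,  0.005441  ]), 'grip_force': 0.0, 'gripper_width': 85.463984777683}
17.0 {'vfov': 64.92936770367768, 'cx': 321.2565810625502, 'cy': 190.72121823571632, 'eye': array([ 339.47432799, -587.79112005,  372.77482922]), 'orientation': array([ 1.64074225e+02,  9.10203204e-02, -6.59623836e+01])}
```

View pics/top0.png

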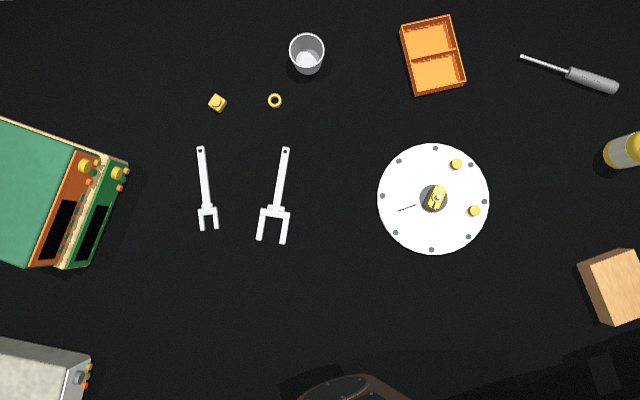

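View pics/scene0.png

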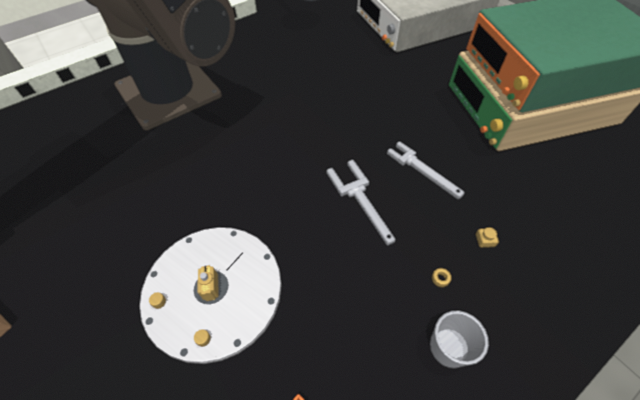

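Top view: nut at (436,198), dark line to its left at (407,208), large wrench at (275,195) with its jaw down; caps at (456,164) and (475,211). The scene view agrees: nut (207,283), line (235,261), large wrench (362,205).

```bash
cat > h.py <<'E'
import numpy as np, cv2
from scipy.spatial.transform import Rotation as Ro
from station import r, grab_frame, camera_model
def cam(n):
    m=camera_model(n); m['R']=Ro.from_euler('xyz',m['orientation'],degrees=True).as_matrix()
    m['f']=200/np.tan(np.radians(m['vfov']/2)); return m
def ray(m,p):
    p=np.atleast_2d(np.asarray(p,float))
    d=np.c_[(p[:,0]-m['cx'])/m['f'],(p[:,1]-m['cy'])/m['f'],np.ones(len(p))]
    return d@m['R'].T
def plane(m,p,z):
    d=ray(m,p); return m['eye']+d*((z-m['eye'][2])/d[:,2])[:,None]
def tri(m1,p1,m2,p2):
    a,b=ray(m1,p1)[0],ray(m2,p2)[0]
    s=np.linalg.lstsq(np.c_[a,-b],m2['eye']-m1['eye'],rcond=None)[0]
    A=m1['eye']+a*s[0];B=m2['eye']+b*s[1]; return (A+B)/2,np.linalg.norm(A-B)
def proj(m,P):
    c=(np.atleast_2d(P)-m['eye'])@m['R']; return c[:,:2]/c[:,2:]*m['f']+[m['cx'],m['cy']]
E
python3 - <<'E'
from h import *
for n,roi in [("top",(180,100,500,270)),("scene",(130,130,470,370))]:
    m=cam(n); f=cv2.imread(f"pics/{n}0.png"); hsv=cv2.cvtColor(f,cv2.COLOR_BGR2HSV)
    for name,mask in [("grey",cv2.inRange(hsv,(0,0,90),(180,60,255))),("brass",cv2.inRange(hsv,(10,90,60),(40,255,255)))]:
        k=np.zeros_like(mask); x0,y0,x1,y1=roi; k[y0:y1,x0:x1]=mask[y0:y1,x0:x1]
        for c in cv2.findContours(k,cv2.RETR_EXTERNAL,cv2.CHAIN_APPROX_NONE)[0]:
            if cv2.contourArea(c)<30: continue
            M=cv2.moments(c);p=(M['m10']/M['m00'],M['m01']/M['m00'])
            P=plane(m,c[:,0],12 if name=="grey" else 48)
            print(n,name,cv2.contourArea(c),np.round(p,1),plane(m,p,12).round()[0][:2],[np.round(v,1) for v in cv2.minAreaRect(P[:,:2].astype(np.float32))])
a=cv2.imread("pics/top0.png")[130:270,370:500]; b=cv2.imread("pics/scene0.png")[220:370,130:290]
cv2.imwrite("pics/crop.png",np.hstack([cv2.resize(x,(400,460),interpolation=cv2.INTER_CUBIC) for x in(a,b)]))
E
```

```text
top grey 1019.0 [276.5 201.6] [513. 166.] [array([528. , 163.5]), array([ 60.3, 192.5]), np.float64(79.6)]
top grey 756.5 [204.9 191.4] [536. 308.] [array([544.5, 309.2]), array([169.7,  39.1]), np.float64(6.7)]
top grey 9751.0 [432.8 198.6] [ 511. -141.] [array([ 512.6, -140.8]), array([219.1, 218.6]), np.float64(88.6)]
top brass 87.0 [473.8 210.1] [ 487. -220.] [array([ 485.6, -208.3]), array([20.8, 18.8]), np.float64(88.7)]
top brass 321.5 [435.1 197.5] [ 513. -145.] [array([ 511.1, -137.4]), array([28.3, 48.5]), np.float64(64.6)]
top brass 84.0 [455.6 163.4] [ 580. -189.] [array([ 575.6, -178.6]), array([21. , 19.2]), np.float64(88.6)]
top brass 59.0 [274.7 103.7] [709. 167.] [array([698.6, 163.8]), array([25.2, 15.7]), np.float64(88.5)]
top brass 153.5 [217.1 104.7] [710. 283.] [array([697.5, 274.9]), array([34.9, 23.6]), np.float64(88.5)]
scene grey 1798.5 [452. 339.] [795. 108.] [array([790.7, 108.7]), array([53.9, 84.4]), np.float64(40.7)]
scene grey 14767.5 [210.  294.8] [ 522. -148.] [array([ 512.2, -140.7]), array([224.5, 221.5]), np.float64(11.4)]
scene grey 1185.0 [361.4 198. ] [523. 164.] [array([529.1, 162.9]), array([ 63.9, 195.3]), np.float64(79.6)]
scene grey 860.5 [424.1 168.7] [543. 307.] [array([545.1, 307.7]), array([170.7,  46.6]), np.float64(6.5)]
scene brass 173.5 [201.6 337.4] [ 573. -187.] [array([ 587.3, -183.8]), array([18.8, 22.6]), np.float64(89.3)]
scene brass 162.0 [156.8 300. ] [ 479. -219.] [array([ 499.4, -213.1]), array([24.2, 18.6]), np.float64(15.0)]
scene brass 283.0 [441.3 277.1] [719. 167.] [array([724.1, 148.5]), array([28.3, 31.5]), np.float64(42.2)]
scene brass 561.0 [207.5 283. ] [ 502. -142.] [array([ 519.7, -140.8]), array([28.7, 55.6]), np.float64(64.4)]
```

View pics/crop.png

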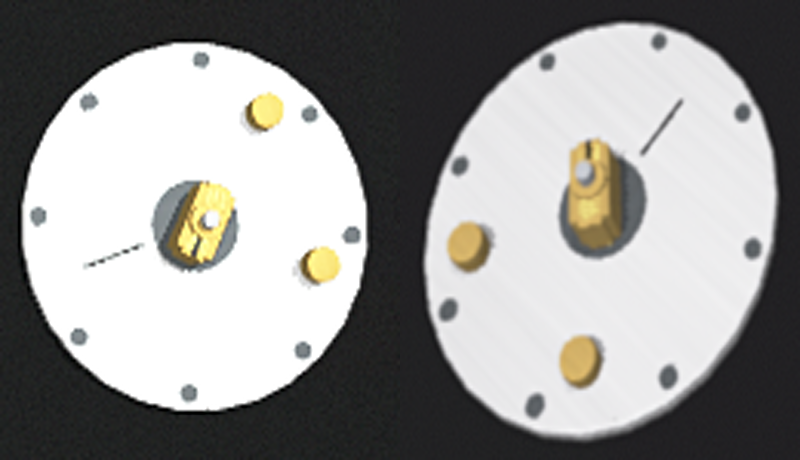

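The crop confirms the index mark on the nut's lower-left end, the dark line at about (398,211)–(416,205) full-image, and the tube tip at about (438,196) top and (204,276) scene.

```bash
cat >> h.py <<'E'
def plan(cur,wps):
    """cur,wps: (x,y,z,yaw) commanded, tool down. Prints one call's final row per waypoint."""
    c=np.array(cur,float)
    for w in wps:
        w=np.array(w,float); R=Ro.from_euler('xyz',[180,0,c[3]],degrees=True)
        t=R.inv().apply(w[:3]-c[:3])/100
        d=(w[3]-c[3]+180)%360-180; u=-np.radians(d)/2
        print("t",t.round(4).tolist(),"turn z",round(u,4),"rows>=",int(np.ceil(max(np.linalg.norm(t)*2,abs(d)/8.59)))); c=w
E
python3 - <<'E'
from h import *
T,S=cam("top"),cam("scene")
print("tube",tri(T,(438.2,196.3),S,(204,276)))
for n,a,b in [("capA",(455.6,163.4),(201.6,337.4)),("capB",(473.8,210.1),(156.8,300)),("wrench",(276.5,201.6),(361.4,198))]: print(n,tri(T,a,S,b))
L=plane(T,[(397.6,211.3),(416.5,204.6)],14); C=np.array([512.4,-140.7])
print(L, np.degrees(np.arctan2(*(L[0]-L[1])[[1,0]])),[np.degrees(np.arctan2(*(l[:2]-C)[::-1])) for l in L])
def s(p,q): return (130+(p-400)*.4,220+q*.326)
L=plane(S,[s(683,100),s(642,154)],14); print(L,np.degrees(np.arctan2(*(L[0]-L[1])[[1,0]])))
a=plane(T,[(397.6+35.6,211.3)],48)
# nut index line tip, crop px (191,250)->, other view (588,148)
print("idx",tri(T,(370+193*.325,130+250*.304),S,s(588,148)))
plan((275.14,-616.37,248.3,24.05),[(333,-500,200,24.05),(391,-384,190,24.05),(450,-268,180,24.05),(505,-160,170,50),(512.4,-140.7,170,154.6)])
E
```

```text
tube (array([ 512.28377349, -140.53318849,   58.11531861]), np.float64(0.5839250293506345))
capA (array([ 578.11525894, -185.73515567,   23.89697848]), np.float64(1.0053525301222703))
capB (array([ 486.29117103, -216.65644288,   24.1046723 ]), np.float64(1.0792688350900348))
wrench (array([514.63597802, 169.58167563,  -2.70940861]), np.float64(3.3304914835738044))
[[ 487.9265479   -70.55756068   14.        ]
 [ 500.19387668 -107.94921618   14.        ]] 108.16345510464922 [np.float64(109.23442946884182), np.float64(110.44028044308098)]
[[ 489.89730545  -69.23153728   14.        ]
 [ 501.66078267 -106.69558776   14.        ]] 107.43196196982596
idx (array([ 494.9229985 , -133.03688296,   45.12896934]), np.float64(0.658957079617984))
t [1.0026, -0.8269, 0.483] turn z -0.0 rows>= 3
t [1.0024, -0.8229, 0.1] turn z -0.0 rows>= 3
t [1.0115, -0.8189, 0.1] turn z -0.0 rows>= 3
t [0.9424, -0.7621, 0.1] turn z -0.2265 rows>= 4
t [0.1954, -0.0674, -0.0] turn z -0.9128 rows>= 13
```

Call:
servo_tool:
  increments:
    - {"translation": [1.0, -0.82, 0.5], "turn": [0, 0, 0], "fingers": 0.8}
    - {"translation": [1.0, -0.82, 0.5], "turn": [0, 0, 0], "fingers": 0.8}
    - {"translation": [1.0, -0.82, 0.5], "turn": [0, 0, 0], "fingers": 0.8}

```text
clock: 0.4
tool_pos: [333.3, -498.0, 196.3]
tool_rot: [-179.8, -0.0, 24.0]
wrist_force: [0.6, -0.1, 0.3]
gripper_width: 68.4
grip_force: 0.0
```

Call:
servo_tool:
  increments:
    - {"translation": [1.0, -0.82, 0.1], "turn": [0, 0, 0], "fingers": 0.8}
    - {"translation": [1.0, -0.82, 0.1], "turn": [0, 0, 0], "fingers": 0.8}
    - {"translation": [1.0, -0.82, 0.1], "turn": [0, 0, 0], "fingers": 0.8}

```text
clock: 0.7
tool_pos: [391.5, -381.6, 187.0]
tool_rot: [-179.8, -0.0, 24.1]
wrist_force: [-0.3, -1.5, 0.5]
gripper_width: 68.7
grip_force: 0.0
```

Call:
servo_tool:
  increments:
    - {"translation": [1.0, -0.82, 0.1], "turn": [0, 0, 0], "fingers": 0.8}
    - {"translation": [1.0, -0.82, 0.1], "turn": [0, 0, 0], "fingers": 0.8}
    - {"translation": [1.0, -0.82, 0.1], "turn": [0, 0, 0], "fingers": 0.8}

```text
clock: 1.0
tool_pos: [449.2, -266.2, 177.5]
tool_rot: [-179.9, 0.0, 24.2]
wrist_force: [0.2, -1.7, 0.1]
gripper_width: 68.1
grip_force: 0.0
```

Call:
servo_tool:
  increments:
    - {"translation": [0.96, -0.78, 0.1], "turn": [0, 0, -0.3], "fingers": 0.8}
    - {"translation": [0.96, -0.78, 0.1], "turn": [0, 0, -0.3], "fingers": 0.8}
    - {"translation": [0.96, -0.78, 0.1], "turn": [0, 0, -0.3], "fingers": 0.8}
    - {"translation": [0.96, -0.78, 0.1], "turn": [0, 0, -0.3], "fingers": 0.8}
    - {"translation": [0.96, -0.78, 0.1], "turn": [0, 0, -0.3], "fingers": 0.8}

```text
clock: 1.5
tool_pos: [504.6, -157.9, 167.7]
tool_rot: [-179.9, 0.0, 58.5]
wrist_force: [0.3, 0.1, -0.3]
gripper_width: 68.5
grip_force: 0.0
```

```bash
python3 - <<'E'
from h import *
s=r.state();print(s['tool_pos'],s['tool_rot'])
plan((*s['tool_pos'],s['tool_rot'][2]),[(512.4,-140.6,125,155)])
E
```

```text
[ 504.62091511 -157.94577091  167.72008084] [-1.79932919e+02  1.00525184e-02  5.85350926e+01]
t [0.1886, -0.0242, 0.4272] turn z -0.8418 rows>= 12
```

Call:
servo_tool:
  increments:
    - {"translation": [0.189, -0.024, 0.427], "turn": [0, 0, -0.842], "fingers": 0.65}
    - {"translation": [0.189, -0.024, 0.427], "turn": [0, 0, -0.842], "fingers": 0.65}
    - {"translation": [0.189, -0.024, 0.427], "turn": [0, 0, -0.842], "fingers": 0.65}
    - {"translation": [0.189, -0.024, 0.427], "turn": [0, 0, -0.842], "fingers": 0.65}
    - {"translation": [0.189, -0.024, 0.427], "turn": [0, 0, -0.842], "fingers": 0.65}
    - {"translation": [0.189, -0.024, 0.427], "turn": [0, 0, -0.842], "fingers": 0.65}
    - {"translation": [0.189, -0.024, 0.427], "turn": [0, 0, -0.842], "fingers": 0.65}
    - {"translation": [0.189, -0.024, 0.427], "turn": [0, 0, -0.842], "fingers": 0.65}
    - {"translation": [0.189, -0.024, 0.427], "turn": [0, 0, -0.842], "fingers": 0.65}
    - {"translation": [0.189, -0.024, 0.427], "turn": [0, 0, -0.842], "fingers": 0.65}
    - {"translation": [0.189, -0.024, 0.427], "turn": [0, 0, -0.842], "fingers": 0.65}
    - {"translation": [0.189, -0.024, 0.427], "turn": [0, 0, -0.842], "fingers": 0.65}

```text
clock: 2.7
tool_pos: [512.1, -142.4, 125.4]
tool_rot: [-180.0, -0.0, 154.8]
wrist_force: [-1.0, -0.5, -0.3]
gripper_width: 55.6
grip_force: 0.0
```

```bash
python3 - <<'E'
from h import *
s=r.state();print(s['tool_pos'],s['tool_rot'],s['gripper_width'])
m=cam("wrist"); f=grab_frame("wrist"); C=(512.4,-140.6); h=np.radians(155)
pts=[(*C,62),(*C,48)]+[(C[0]+20*k*np.cos(h),C[1]+20*k*np.sin(h),48) for k in(-1,1)]
print(proj(m,pts).round(1))
g=f[:,:,::-1].copy()
for p in proj(m,pts): cv2.circle(g,tuple(int(v) for v in p),2,(255,0,255),-1)
cv2.imwrite("pics/w1.png",g)
plan((*s['tool_pos'],s['tool_rot'][2]),[(*C,75,155),(*C,38,155)])
E
```

```text
[ 512.12177229 -142.44980426  125.41761991] [-1.79995079e+02 -2.62011209e-02  1.54815370e+02] 55.629865321155705
[[323.8 212.2]
 [323.7 205.2]
 [323.7 232.4]
 [323.6 176.6]]
t [0.0054, 0.0179, 0.5042] turn z -0.0016 rows>= 2
t [0.0, -0.0, 0.37] turn z -0.0 rows>= 1
```

View pics/w1.png

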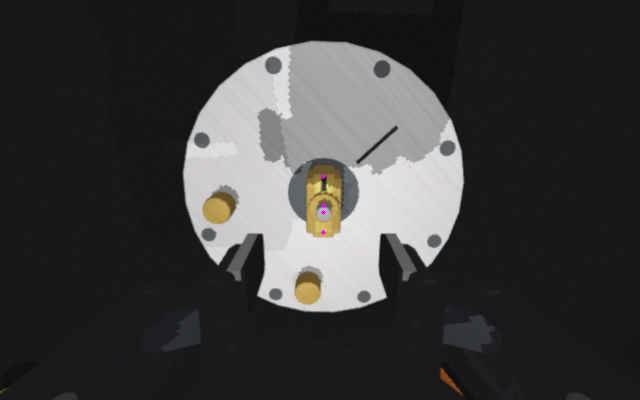

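Wrist view: predicted nut points (324,212) and (324,177) fall right on the tube and the index line; the nut lies straight along the fingers. Descend and close.

Call:
servo_tool:
  increments:
    - {"translation": [0.005, 0.018, 0.3], "turn": [0, 0, 0], "fingers": 0.65}
    - {"translation": [0.005, 0.018, 0.6], "turn": [0, 0, 0], "fingers": 0.65}
    - {"translation": [0.005, 0.018, 0.87], "turn": [0, 0, 0], "fingers": 0.65}
    - {"translation": [0.005, 0.018, 0.87], "turn": [0, 0, 0], "fingers": 0.65}
    - {"translation": [0.005, 0.018, 0.87], "turn": [0, 0, 0], "fingers": 0.4}
    - {"translation": [0.005, 0.018, 0.87], "turn": [0, 0, 0], "fingers": 0.2}
    - {"translation": [0.005, 0.018, 0.87], "turn": [0, 0, 0], "fingers": 0.2}
    - {"translation": [0.005, 0.018, 0.87], "turn": [0, 0, 0], "fingers": 0.2}
    - {"translation": [0.005, 0.018, 0.87], "turn": [0, 0, 0], "fingers": 0.2}

```text
clock: 3.65
tool_pos: [513.9, -141.4, 40.8]
tool_rot: [-179.9, 0.2, 154.9]
wrist_force: [-3.2, -4.3, 4.2]
gripper_width: 22.5
grip_force: 59.8
```

```bash
python3 - <<'E'
from h import *
import numpy as np
m0=None
s=r.state();print(s['tool_pos'],s['tool_rot'],s['gripper_width'],s['ft_torque'])
E
```

```text
[ 513.86462321 -141.42419064   40.77251598] [-179.89348097    0.19390744  154.92553952] 22.47016917426857 [-0.59088381  0.4791128  -0.05109999]
```

Call:
servo_tool:
  increments:
    - {"translation": [0, 0, 0], "turn": [0, 0, 0.07], "fingers": 0.2}
    - {"translation": [0, 0, 0], "turn": [0, 0, 0.14], "fingers": 0.2}
    - {"translation": [0, 0, 0], "turn": [0, 0, 0.21], "fingers": 0.2}
    - {"translation": [0, 0, 0], "turn": [0, 0, 0.28], "fingers": 0.2}
    - {"translation": [0, 0, 0], "turn": [0, 0, 0.35], "fingers": 0.2}
    - {"translation": [0, 0, 0], "turn": [0, 0, 0.37], "fingers": 0.2}
    - {"translation": [0, 0, 0], "turn": [0, 0, 0.37], "fingers": 0.2}

```text
clock: 4.35
tool_pos: [513.2, -142.2, 40.8]
tool_rot: [-179.9, 0.3, 112.5]
wrist_force: [-6.0, -6.7, 5.4]
gripper_width: 23.2
grip_force: 60.1
```

```bash
python3 - <<'E'
from h import *
s=r.state();print(s['tool_pos'],s['tool_rot'],s['gripper_width'],s['ft_torque'],s['wrist_force'])
E
```

```text
[ 513.2186335  -142.20383765   40.79481   ] [-179.92255475    0.25540501  112.53958858] 23.191448477499247 [-1.10598731  0.92953405 -0.00498146] [-5.97154108 -6.69567459  5.41793505]
```

Call:
servo_tool:
  increments:
    - {"translation": [0, 0, 0], "turn": [0, 0, 0.03], "fingers": 0.2}
    - {"translation": [0, 0, 0], "turn": [0, 0, 0.045], "fingers": 0.2}
    - {"translation": [0, 0, 0], "turn": [0, 0, 0.045], "fingers": 0.2}

```text
clock: 4.65
tool_pos: [513.1, -142.3, 40.8]
tool_rot: [-179.9, 0.3, 107.5]
wrist_force: [-6.3, -7.0, 6.1]
gripper_width: 23.2
grip_force: 60.1
```

```bash
python3 - <<'E'
from h import *
s=r.state();print(s['tool_pos'],s['tool_rot'],s['gripper_width'],s['ft_torque'],s['wrist_force'])
E
```

```text
[ 513.08707666 -142.27511121   40.79003321] [-179.9106065     0.27854814  107.50465218] 23.19186677696459 [-1.2140459   1.0193992   0.25324299] [-6.25901088 -6.97702998  6.0772334 ]
```

Yaw moment rose to 0.25 N·m at yaw 107.5°: it is on the stop. Release and lift.

Call:
servo_tool:
  increments:
    - {"translation": [0, 0, 0], "turn": [0, 0, 0], "fingers": 0.65}
    - {"translation": [0, 0, 0], "turn": [0, 0, 0], "fingers": 0.65}
    - {"translation": [0, 0, 0], "turn": [0, 0, 0], "fingers": 0.65}
    - {"translation": [0, 0, 0], "turn": [0, 0, 0], "fingers": 0.65}
    - {"translation": [0, 0, -0.3], "turn": [0, 0, 0], "fingers": 0.65}
    - {"translation": [0, 0, -0.6], "turn": [0, 0, 0], "fingers": 0.65}
    - {"translation": [0, 0, -0.95], "turn": [0, 0, 0], "fingers": 0.65}
    - {"translation": [0, 0, -0.95], "turn": [0, 0, 0], "fingers": 0.65}

```text
clock: 5.45
tool_pos: [516.3, -141.1, 139.3]
tool_rot: [179.5, 0.4, 107.4]
wrist_force: [1.2, -0.6, 1.0]
gripper_width: 55.6
grip_force: 0.0
```

```bash
python3 - <<'E'
from h import *
s=r.state();print(s['tool_pos'],s['tool_rot'],s['gripper_width'],s['ft_torque'])
m=cam("wrist"); f=grab_frame("wrist"); hsv=cv2.cvtColor(f,cv2.COLOR_RGB2HSV)
k=cv2.inRange(hsv,(10,90,40),(40,255,255))
for c in cv2.findContours(k,cv2.RETR_EXTERNAL,cv2.CHAIN_APPROX_NONE)[0]:
    if cv2.contourArea(c)>300: print(cv2.minAreaRect(plane(m,c[:,0],48)[:,:2].astype(np.float32)))
cv2.imwrite("pics/w2.png",f[:,:,::-1])
w=np.radians(-10.4); P=np.array([544.2,160.3])+10*np.array([np.cos(w),np.sin(w)]); print("grasp",P)
p=s['tool_pos']
plan((*p,s['tool_rot'][2]),[(520,-60,135,65),(535,55,135,15),(P[0],P[1],135,-10.4)])
E
```

```text
[ 516.31722103 -141.14758995  139.29766362] [179.52841867   0.41944154 107.3763383 ] 55.568649753668055 [-0.02711186 -0.02799495 -0.01233929]
((568.0902709960938, -176.26800537109375), (13.795897483825684, 25.219295501708984), 20.338890075683594)
((747.1473388671875, -146.2929229736328), (115.26517486572266, 103.00184631347656), 11.495390892028809)
((511.7349548339844, -137.9679412841797), (23.753198623657227, 50.39554977416992), 17.86625862121582)
grasp [554.03571471 158.49480855]
t [0.7634, 0.2775, 0.043] turn z 0.3698 rows>= 5
t [1.1056, -0.3501, -0.0] turn z 0.4363 rows>= 6
t [0.4517, -0.9504, -0.0] turn z 0.2217 rows>= 3
```

View pics/w2.png

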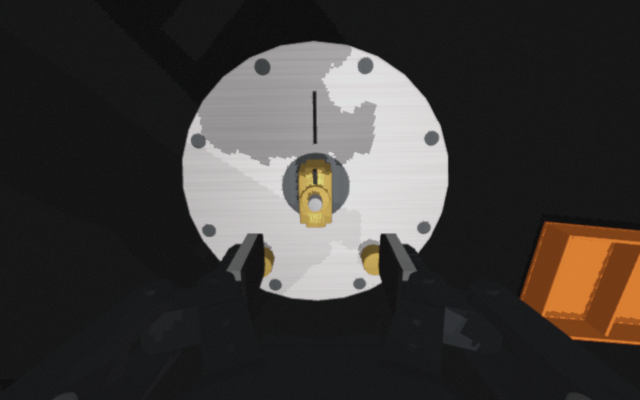

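Index line (315,176) now points along the dark line (315,92–143): finger-tight and free. On to the wrench.

Call:
servo_tool:
  increments:
    - {"translation": [0.76, 0.28, 0.04], "turn": [0, 0, 0.37], "fingers": 0.65}
    - {"translation": [0.76, 0.28, 0.04], "turn": [0, 0, 0.37], "fingers": 0.65}
    - {"translation": [0.76, 0.28, 0.04], "turn": [0, 0, 0.37], "fingers": 0.65}
    - {"translation": [0.76, 0.28, 0.04], "turn": [0, 0, 0.37], "fingers": 0.65}
    - {"translation": [0.76, 0.28, 0.04], "turn": [0, 0, 0.37], "fingers": 0.65}

```text
clock: 6.0
tool_pos: [515.8, -58.0, 127.7]
tool_rot: [-179.8, 0.0, 64.8]
wrist_force: [-0.2, 0.8, 0.6]
gripper_width: 55.8
grip_force: 0.0
```

Call:
servo_tool:
  increments:
    - {"translation": [1.0, -0.35, 0], "turn": [0, 0, 0.43], "fingers": 0.65}
    - {"translation": [1.0, -0.35, 0], "turn": [0, 0, 0.43], "fingers": 0.65}
    - {"translation": [1.0, -0.35, 0], "turn": [0, 0, 0.43], "fingers": 0.65}
    - {"translation": [1.0, -0.35, 0], "turn": [0, 0, 0.43], "fingers": 0.65}
    - {"translation": [1.0, -0.35, 0], "turn": [0, 0, 0.43], "fingers": 0.65}
    - {"translation": [1.0, -0.35, 0], "turn": [0, 0, 0.43], "fingers": 0.65}

```text
clock: 6.6
tool_pos: [526.0, 47.1, 127.6]
tool_rot: [-179.9, 0.2, 15.5]
wrist_force: [0.7, -0.1, -0.8]
gripper_width: 55.3
grip_force: 0.0
```

Call:
servo_tool:
  increments:
    - {"translation": [0.45, -0.98, 0], "turn": [0, 0, 0.23], "fingers": 0.65}
    - {"translation": [0.45, -0.98, 0], "turn": [0, 0, 0.23], "fingers": 0.65}
    - {"translation": [0.45, -0.98, 0], "turn": [0, 0, 0.23], "fingers": 0.65}
    - {"translation": [0.45, -0.98, 0], "turn": [0, 0, 0.23], "fingers": 0.65}

```text
clock: 7.0
tool_pos: [542.7, 155.5, 127.6]
tool_rot: [180.0, 0.2, -10.5]
wrist_force: [0.1, 0.0, 0.5]
gripper_width: 55.5
grip_force: 0.0
```

```bash
python3 - <<'E'
from h import *
s=r.state();print(s['tool_pos'],s['tool_rot'],s['gripper_width'])
m=cam("wrist"); f=grab_frame("wrist"); hsv=cv2.cvtColor(f,cv2.COLOR_RGB2HSV)
w=np.radians(-10.4); u=np.array([np.cos(w),np.sin(w)]); v=np.array([-u[1],u[0]]); O=np.array([544.2,160.3])
pts=[(*(O+a*u+b*v),12) for a,b in [(80,8),(80,-8),(10,8),(10,-8),(-35,8),(-35,-8),(-112,30),(-112,-30),(-62,17),(-62,-17),(-112,17),(-112,-17)]]
g=f[:,:,::-1].copy()
for p in proj(m,pts): cv2.circle(g,tuple(int(round(v)) for v in p),2,(255,0,255),-1)
cv2.imwrite("pics/w3.png",g)
plan((*s['tool_pos'],s['tool_rot'][2]),[(554,158.5,60,-10.4),(554,158.5,19,-10.4)])
E
```

```text
[542.67239894 155.52213557 127.6346402 ] [ 1.79992678e+02  1.74534101e-01 -1.05204524e+01] 55.45930221660586
t [0.1059, -0.05, 0.6763] turn z -0.0011 rows>= 2
t [0.0, -0.0, 0.41] turn z -0.0 rows>= 1
```

View pics/w3.png

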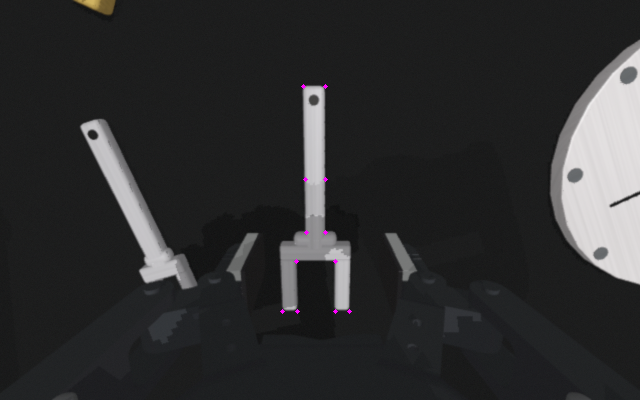

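Predicted wrench outline matches the picture within a pixel or two (handle end (314,87), prongs at rows 245–311). Grasp it.

Call:
servo_tool:
  increments:
    - {"translation": [0.106, -0.03, 0.4], "turn": [0, 0, 0], "fingers": 0.6}
    - {"translation": [0.106, -0.03, 0.8], "turn": [0, 0, 0], "fingers": 0.6}
    - {"translation": [0.106, -0.03, 1.0], "turn": [0, 0, 0], "fingers": 0.5}
    - {"translation": [0.106, -0.03, 1.0], "turn": [0, 0, 0], "fingers": 0.4}

```text
clock: 7.45
tool_pos: [550.4, 153.4, 24.2]
tool_rot: [179.8, 0.6, -10.5]
wrist_force: [-0.2, -0.6, -0.4]
gripper_width: 34.2
grip_force: 0.0
```

```bash
python3 - <<'E'
from h import *
s=r.state();print(s['tool_pos'],s['tool_rot'],s['gripper_width'])
plan((*s['tool_pos'],s['tool_rot'][2]),[(554,158.5,20,-10.4)])
E
```

```text
[550.38588037 153.35333348  24.24258696] [179.83205105   0.60466007 -10.50429862] 34.20346163293541
t [0.0262, -0.0572, 0.0424] turn z -0.0009 rows>= 1
```

Call:
servo_tool:
  increments:
    - {"translation": [0.026, -0.05, 0.042], "turn": [0, 0, 0], "fingers": 0.4}
    - {"translation": [0.026, -0.05, 0.042], "turn": [0, 0, 0], "fingers": 0.4}
    - {"translation": [0.026, -0.05, 0.042], "turn": [0, 0, 0], "fingers": 0.4}

```text
clock: 7.75
tool_pos: [559.5, 158.7, 27.0]
tool_rot: [-180.0, -0.2, -10.5]
wrist_force: [0.3, 0.7, 0.2]
gripper_width: 34.3
grip_force: 0.0
```

Call:
servo_tool:
  increments:
    - {"translation": [0, 0, 0], "turn": [0, 0, 0], "fingers": 0.1}
    - {"translation": [0, 0, 0], "turn": [0, 0, 0], "fingers": 0.1}
    - {"translation": [0, 0, 0], "turn": [0, 0, 0], "fingers": 0.1}
    - {"translation": [0, 0, 0], "turn": [0, 0, 0], "fingers": 0.1}
    - {"translation": [0, 0, 0], "turn": [0, 0, 0], "fingers": 0.1}

```text
clock: 8.25
tool_pos: [559.1, 158.5, 27.0]
tool_rot: [-180.0, -0.1, -10.5]
wrist_force: [-1.3, -0.4, 6.0]
gripper_width: 12.5
grip_force: 58.8
```

The grip sits too high (TCP z 27, width only 12.5); reopen, go lower and regrip.

Call:
servo_tool:
  increments:
    - {"translation": [0, 0, 0], "turn": [0, 0, 0], "fingers": 0.35}
    - {"translation": [0, 0, 0], "turn": [0, 0, 0], "fingers": 0.35}
    - {"translation": [0, 0, 0], "turn": [0, 0, 0], "fingers": 0.35}
    - {"translation": [0, 0, 0.04], "turn": [0, 0, 0], "fingers": 0.35}
    - {"translation": [0, 0, 0.06], "turn": [0, 0, 0], "fingers": 0.35}
    - {"translation": [0, 0, 0.06], "turn": [0, 0, 0], "fingers": 0.35}
    - {"translation": [0, 0, 0.06], "turn": [0, 0, 0], "fingers": 0.35}
    - {"translation": [0, 0, 0.06], "turn": [0, 0, 0], "fingers": 0.35}

```text
clock: 9.05
tool_pos: [558.3, 158.4, 19.4]
tool_rot: [180.0, -0.0, -10.5]
wrist_force: [-0.3, 0.2, -0.4]
gripper_width: 30.1
grip_force: 0.0
```

```bash
python3 - <<'E'
from h import *
s=r.state();print(s['tool_pos'],s['tool_rot'],s['gripper_width'],s['joint_vel'].round(2))
m=cam("wrist"); f=grab_frame("wrist"); cv2.imwrite("pics/w4.png",f[:,:,::-1])
E
```

```text
[558.27126826 158.44217342  19.4162715 ] [ 1.79999035e+02 -3.35873740e-03 -1.05138064e+01] 30.117725741342028 [ 0.03 -0.07 -0.07  0.03  0.1   0.02]
```

View pics/w4.png

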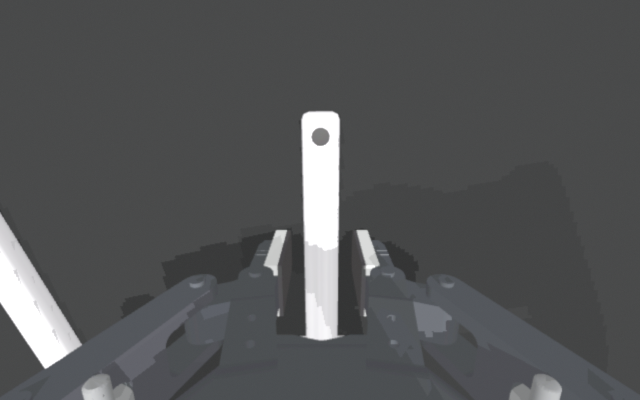

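Handle (320,220) is centred between the fingers at (280,250) and (365,250). Close on it.

Call:
servo_tool:
  increments:
    - {"translation": [0, 0, 0], "turn": [0, 0, 0], "fingers": 0.1}
    - {"translation": [0, 0, 0], "turn": [0, 0, 0], "fingers": 0.1}
    - {"translation": [0, 0, 0], "turn": [0, 0, 0], "fingers": 0.1}
    - {"translation": [0, 0, 0], "turn": [0, 0, 0], "fingers": 0.1}
    - {"translation": [0, 0, 0], "turn": [0, 0, 0], "fingers": 0.1}

```text
clock: 9.6
tool_pos: [558.5, 158.5, 19.8]
tool_rot: [-180.0, -0.0, -10.5]
wrist_force: [-1.3, 0.8, 3.9]
gripper_width: 13.8
grip_force: 61.5
```

Call:
servo_tool:
  increments:
    - {"translation": [0, 0, -0.2], "turn": [0, 0, 0], "fingers": 0.1}
    - {"translation": [0, 0, -0.5], "turn": [0, 0, 0], "fingers": 0.1}
    - {"translation": [0, 0, -0.8], "turn": [0, 0, 0], "fingers": 0.1}
    - {"translation": [0, 0, -0.8], "turn": [0, 0, 0], "fingers": 0.1}
    - {"translation": [0, 0, -0.8], "turn": [0, 0, 0], "fingers": 0.1}

```text
clock: 10.1
tool_pos: [557.7, 158.3, 98.5]
tool_rot: [180.0, 0.0, -10.5]
wrist_force: [-0.5, 0.2, -3.4]
gripper_width: 14.4
grip_force: 60.8
```

```bash
python3 - <<'E'
from h import *
s=r.state();print(s['tool_pos'],s['tool_rot'],s['gripper_width'],s['ft_torque'],s['wrist_force'])
C=np.array([512.4,-140.6]); a=np.radians(108); G=C+104*np.array([np.cos(a),np.sin(a)]); print(G)
plan((*s['tool_pos'],s['tool_rot'][2]),[(530,90,110,45),(500,10,110,80),(*G,110,108)])
E
```

```text
[557.74250978 158.33656905  98.46340638] [ 1.79987382e+02  1.95337041e-02 -1.05161593e+01] 14.440747047698334 [-0.03320534 -0.0976703   0.02720597] [-0.54018749  0.18403582 -3.44872183]
[480.26223259 -41.69012231]
t [-0.148, 0.7225, -0.1154] turn z -0.4845 rows>= 7
t [-0.7778, 0.3536, 0.0] turn z -0.3054 rows>= 5
t [-0.5433, -0.1046, -0.0] turn z -0.2443 rows>= 4
```

Call:
servo_tool:
  increments:
    - {"translation": [-0.15, 0.72, -0.12], "turn": [0, 0, -0.48], "fingers": 0.1}
    - {"translation": [-0.15, 0.72, -0.12], "turn": [0, 0, -0.48], "fingers": 0.1}
    - {"translation": [-0.15, 0.72, -0.12], "turn": [0, 0, -0.48], "fingers": 0.1}
    - {"translation": [-0.15, 0.72, -0.12], "turn": [0, 0, -0.48], "fingers": 0.1}
    - {"translation": [-0.15, 0.72, -0.12], "turn": [0, 0, -0.48], "fingers": 0.1}
    - {"translation": [-0.15, 0.72, -0.12], "turn": [0, 0, -0.48], "fingers": 0.1}
    - {"translation": [-0.15, 0.72, -0.12], "turn": [0, 0, -0.48], "fingers": 0.1}

```text
clock: 10.8
tool_pos: [528.2, 90.4, 107.9]
tool_rot: [-179.8, 0.2, 44.7]
wrist_force: [-0.5, 0.6, -2.8]
gripper_width: 14.1
grip_force: 60.8
```

Call:
servo_tool:
  increments:
    - {"translation": [-0.78, 0.35, 0], "turn": [0, 0, -0.3], "fingers": 0.1}
    - {"translation": [-0.78, 0.35, 0], "turn": [0, 0, -0.3], "fingers": 0.1}
    - {"translation": [-0.78, 0.35, 0], "turn": [0, 0, -0.3], "fingers": 0.1}
    - {"translation": [-0.78, 0.35, 0], "turn": [0, 0, -0.3], "fingers": 0.1}
    - {"translation": [-0.78, 0.35, 0], "turn": [0, 0, -0.3], "fingers": 0.1}

```text
clock: 11.3
tool_pos: [497.1, 10.8, 108.5]
tool_rot: [-179.7, -0.0, 78.8]
wrist_force: [0.4, -0.0, -3.0]
gripper_width: 13.9
grip_force: 60.8
```

Call:
servo_tool:
  increments:
    - {"translation": [-0.54, -0.1, 0], "turn": [0, 0, -0.25], "fingers": 0.1}
    - {"translation": [-0.54, -0.1, 0], "turn": [0, 0, -0.25], "fingers": 0.1}
    - {"translation": [-0.54, -0.1, 0], "turn": [0, 0, -0.25], "fingers": 0.1}
    - {"translation": [-0.54, -0.1, 0], "turn": [0, 0, -0.25], "fingers": 0.1}
    - {"translation": [-0.54, -0.1, 0], "turn": [0, 0, -0.25], "fingers": 0.1}
    - {"translation": [-0.54, -0.1, 0], "turn": [0, 0, -0.25], "fingers": 0.1}
    - {"translation": [-0.54, -0.1, 0], "turn": [0, 0, -0.25], "fingers": 0.1}

```text
clock: 12.0
tool_pos: [478.5, -39.9, 110.7]
tool_rot: [-179.9, -0.1, 107.4]
wrist_force: [-0.2, 0.3, -3.2]
gripper_width: 13.8
grip_force: 60.8
```

```bash
python3 - <<'E'
from h import *
s=r.state();print(s['tool_pos'],s['tool_rot'],s['gripper_width'],s['joint_vel'].round(2))
C=np.array([512.4,-140.6]); a=np.radians(108); G=C+104.4*np.array([np.cos(a),np.sin(a)])
plan((*s['tool_pos'],s['tool_rot'][2]),[(*G,100,108)])
for n in("top","scene"): cv2.imwrite(f"pics/{n}5.png",grab_frame(n)[:,:,::-1])
a=cv2.imread("pics/top5.png")[110:290,320:520]; b=cv2.imread("pics/scene5.png")[170:370,130:330]
cv2.imwrite("pics/crop5.png",np.hstack([cv2.resize(a,(400,360),interpolation=cv2.INTER_CUBIC),cv2.resize(b,(360,360),interpolation=cv2.INTER_CUBIC)]))
# where slot outline should be, relative to the TCP, in top image
p=s['tool_pos'][:2]; h=np.radians(s['tool_rot'][2]); u=np.array([np.cos(h),np.sin(h)]); v=np.array([-u[1],u[0]]); z=s['tool_pos'][2]-19.8+12
Q=[(*(p+(x-14.4)*u+y*v),z) for x,y in[(-112,30),(-112,17),(-62,17),(-62,-17),(-112,-17),(-112,-30)]]
print(proj(cam("top"),Q).round(1), proj(cam("top"),[(*C,62)]))
E
```

```text
[478.52098791 -39.90479949 110.67531007] [-1.79927447e+02 -5.39882825e-02  1.07427574e+02] 13.754568453094079 [-0.1  -0.25 -0.23 -0.06 -0.   -0.67]
t [-0.0182, 0.0112, 0.1068] turn z -0.005 rows>= 1
[[460.8 207.7]
 [458.3 200.7]
 [431.6 209.8]
 [425.1 191.7]
 [451.7 182.6]
 [449.2 175.8]] [[438.55452112 196.02720476]]
```

View pics/crop5.png

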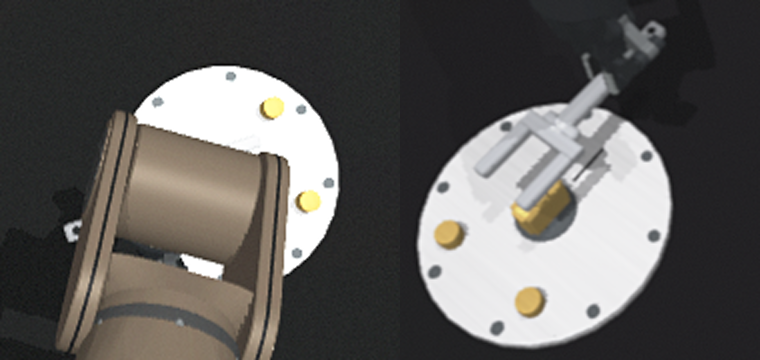

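Scene view: wrench held above the nut, prong tips at about (177,263) and (201,281); the top view is hidden by the arm. Check the wrench pose against the scene view.

```bash
python3 - <<'E'
from h import *
s=r.state(); m=cam("scene")
p=s['tool_pos'][:2]; h=np.radians(s['tool_rot'][2]); u=np.array([np.cos(h),np.sin(h)]); v=np.array([-u[1],u[0]])
z=s['tool_pos'][2]-19.8+12
Q=[(*(p+(x-14.4)*u+y*v),z) for x,y in[(-112,30),(-112,17),(-62,17),(-62,-17),(-112,-17),(-112,-30),(-62,30),(-62,-30),(72,0)]]
f=cv2.imread("pics/scene5.png"); o=np.array([150,180]); k=5
g=cv2.resize(f[180:300,150:290],None,fx=k,fy=k,interpolation=cv2.INTER_CUBIC)
for q in proj(m,Q): cv2.circle(g,tuple(int(round(t)) for t in (q-o+.5)*k),3,(255,0,255),-1)
cv2.imwrite("pics/chk.png",g)
E
```

```text
(no output)
```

View pics/chk.png

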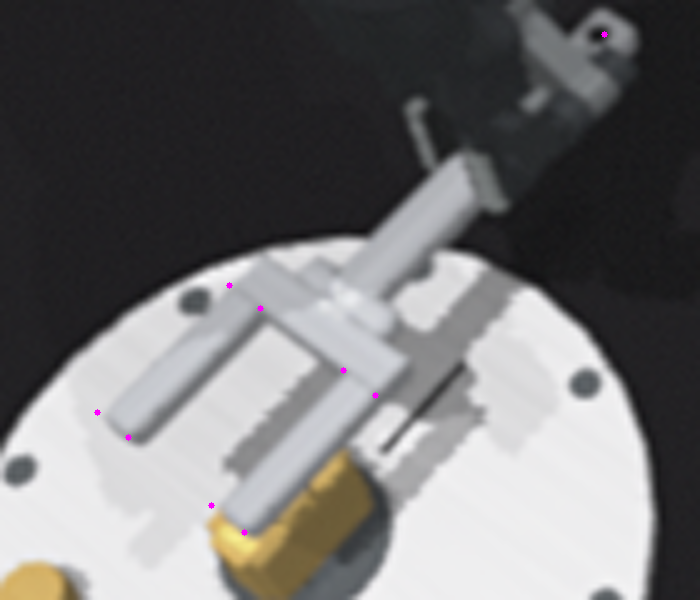

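The predicted outline matches the slot's inner corners (260,308) and (344,370), so the grasp offset holds. Descend in stages.

Call:
servo_tool:
  increments:
    - {"translation": [-0.018, 0.011, 0.1], "turn": [0, 0, -0.005], "fingers": 0.1}
    - {"translation": [-0.018, 0.011, 0.24], "turn": [0, 0, -0.005], "fingers": 0.1}
    - {"translation": [-0.018, 0.011, 0.24], "turn": [0, 0, -0.005], "fingers": 0.1}
    - {"translation": [-0.018, 0.011, 0.24], "turn": [0, 0, -0.005], "fingers": 0.1}
    - {"translation": [-0.018, 0.011, 0.24], "turn": [0, 0, -0.005], "fingers": 0.1}

```text
clock: 12.6
tool_pos: [480.7, -41.7, 87.4]
tool_rot: [180.0, 0.0, 108.1]
wrist_force: [-0.0, -0.3, -3.5]
gripper_width: 14.2
grip_force: 60.8
```

```bash
python3 - <<'E'
from h import *
s=r.state();print(s['tool_pos'],s['tool_rot'],s['wrist_force'],s['joint_vel'].round(2))
C=np.array([512.4,-140.6]); a=np.radians(108); G=C+104.4*np.array([np.cos(a),np.sin(a)])
plan((*s['tool_pos'],s['tool_rot'][2]),[(*G,34.5,108)])
E
```

```text
[480.65456908 -41.70029359  87.38636335] [1.79999504e+02 3.71239494e-04 1.08079995e+02] [-0.03364973 -0.26167069 -3.51965199] [ 0.01 -0.51 -0.42  0.13  0.07  0.01]
t [0.0053, -0.0037, 0.5289] turn z 0.0007 rows>= 2
```

Call:
servo_tool:
  increments:
    - {"translation": [0.005, -0.004, 0.15], "turn": [0, 0, 0], "fingers": 0.1}
    - {"translation": [0.005, -0.004, 0.22], "turn": [0, 0, 0], "fingers": 0.1}
    - {"translation": [0.005, -0.004, 0.29], "turn": [0, 0, 0], "fingers": 0.1}
    - {"translation": [0.005, -0.004, 0.32], "turn": [0, 0, 0], "fingers": 0.1}
    - {"translation": [0.005, -0.004, 0.32], "turn": [0, 0, 0], "fingers": 0.1}

```text
clock: 13.1
tool_pos: [479.8, -41.3, 55.1]
tool_rot: [-180.0, -0.0, 108.1]
wrist_force: [-0.2, -0.2, -2.5]
gripper_width: 14.2
grip_force: 60.8
```

Call:
servo_tool:
  increments:
    - {"translation": [0, 0, 0.07], "turn": [0, 0, 0], "fingers": 0.1}
    - {"translation": [0, 0, 0.13], "turn": [0, 0, 0], "fingers": 0.1}
    - {"translation": [0, 0, 0.19], "turn": [0, 0, 0], "fingers": 0.1}
    - {"translation": [0, 0, 0.19], "turn": [0, 0, 0], "fingers": 0.1}
    - {"translation": [0, 0, 0.19], "turn": [0, 0, 0], "fingers": 0.1}

```text
clock: 13.6
tool_pos: [479.8, -41.3, 36.1]
tool_rot: [-180.0, -0.0, 108.1]
wrist_force: [0.8, 0.4, -2.7]
gripper_width: 14.1
grip_force: 60.8
```

```bash
python3 - <<'E'
from h import *
s=r.state();print(s['tool_pos'],s['tool_rot'],s['wrist_force'],s['ft_torque'])
f=grab_frame("scene")[:,:,::-1]; cv2.imwrite("pics/s6.png",cv2.resize(f[180:300,150:290],None,fx=5,fy=5,interpolation=cv2.INTER_CUBIC))
E
```

```text
[479.84676861 -41.26942649  36.12020155] [-1.79969633e+02 -2.06577998e-02  1.08087326e+02] [ 0.77831421  0.3885574  -2.66857473] [ 0.04622679  0.02055475 -0.03697067]
```

View pics/s6.png

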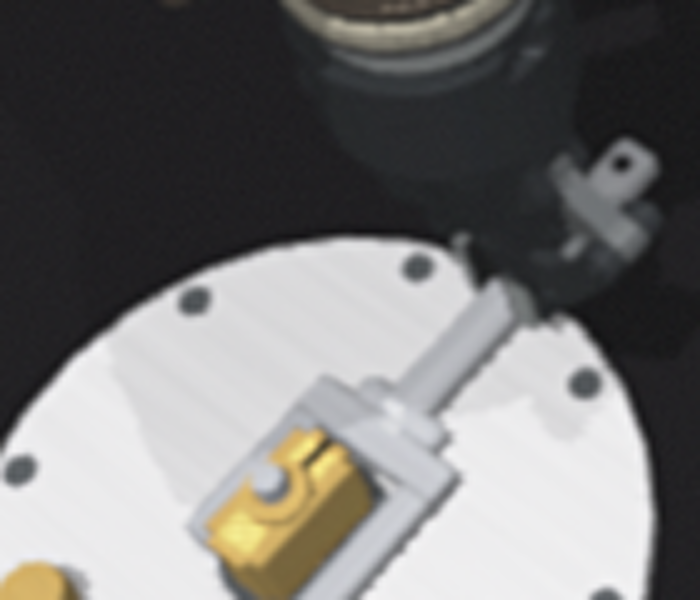

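The nut sits inside the jaw with the wrench just above the flange: nut at (290,500) between both prongs. Turn along the arc about the nut axis.

Call:
servo_tool:
  increments:
    - {"translation": [-0.006, 0.109, 0.01], "turn": [0, 0, 0.052], "fingers": 0.1}
    - {"translation": [-0.023, 0.217, 0.01], "turn": [0, 0, 0.105], "fingers": 0.1}
    - {"translation": [-0.051, 0.323, 0.01], "turn": [0, 0, 0.157], "fingers": 0.1}
    - {"translation": [-0.09, 0.425, 0.01], "turn": [0, 0, 0.209], "fingers": 0.1}
    - {"translation": [-0.14, 0.522, 0.01], "turn": [0, 0, 0.262], "fingers": 0.1}
    - {"translation": [-0.199, 0.614, 0.01], "turn": [0, 0, 0.314], "fingers": 0.1}
    - {"translation": [-0.268, 0.699, 0.01], "turn": [0, 0, 0.367], "fingers": 0.1}
    - {"translation": [-0.345, 0.776, 0.01], "turn": [0, 0, 0.419], "fingers": 0.1}
    - {"translation": [-0.345, 0.776, 0.01], "turn": [0, 0, 0.419], "fingers": 0.1}
    - {"translation": [-0.345, 0.776, 0.01], "turn": [0, 0, 0.419], "fingers": 0.1}

```text
clock: 14.65
tool_pos: [564.2, -49.9, 35.3]
tool_rot: [-180.0, 0.0, 60.2]
wrist_force: [-1.9, 0.0, -1.6]
gripper_width: 13.6
grip_force: 60.9
```

```bash
cat > p.py <<'E'
from h import *
s=r.state();print(s['tool_pos'],s['tool_rot'],s['wrist_force'],s['ft_torque'],s['gripper_width'])
d=s['tool_pos'][:2]-[512.4,-140.6]; print(np.hypot(*d),np.degrees(np.arctan2(d[1],d[0])))
E
python3 p.py
```

```text
[564.19394446 -49.9088309   35.32909406] [-1.79977000e+02  1.12925762e-02  6.02050351e+01] [-1.90668601  0.04751537 -1.56749171] [0.03097131 0.14418993 0.14133237] 13.637258700001722
104.43898140056103 60.26920868559586
```

Call:
servo_tool:
  increments:
    - {"translation": [-0.006, 0.109, 0], "turn": [0, 0, 0.052], "fingers": 0.1}
    - {"translation": [-0.023, 0.217, 0], "turn": [0, 0, 0.105], "fingers": 0.1}
    - {"translation": [-0.051, 0.323, 0], "turn": [0, 0, 0.157], "fingers": 0.1}
    - {"translation": [-0.09, 0.425, 0], "turn": [0, 0, 0.209], "fingers": 0.1}
    - {"translation": [-0.14, 0.522, 0], "turn": [0, 0, 0.262], "fingers": 0.1}
    - {"translation": [-0.199, 0.614, 0], "turn": [0, 0, 0.314], "fingers": 0.1}
    - {"translation": [-0.268, 0.699, 0], "turn": [0, 0, 0.367], "fingers": 0.1}
    - {"translation": [-0.345, 0.776, 0], "turn": [0, 0, 0.419], "fingers": 0.1}
    - {"translation": [-0.43, 0.845, 0], "turn": [0, 0, 0.471], "fingers": 0.1}
    - {"translation": [-0.43, 0.845, 0], "turn": [0, 0, 0.471], "fingers": 0.1}
    - {"translation": [-0.43, 0.845, 0], "turn": [0, 0, 0.471], "fingers": 0.1}

```text
clock: 15.75
tool_pos: [616.5, -129.2, 35.6]
tool_rot: [180.0, -0.1, 6.3]
wrist_force: [0.3, 1.5, -2.1]
gripper_width: 14.0
grip_force: 60.9
```

```bash
python3 p.py; python3 - <<'E'
from h import *
for n in("top","scene"):
    m=cam(n); f=grab_frame(n); k=cv2.inRange(cv2.cvtColor(f,cv2.COLOR_RGB2HSV),(10,90,40),(40,255,255))
    for c in cv2.findContours(k,cv2.RETR_EXTERNAL,cv2.CHAIN_APPROX_NONE)[0]:
        P=plane(m,c[:,0],48)[:,:2]
        if cv2.contourArea(c)>40 and np.hypot(*(P.mean(0)-[512,-140]))<120: print(n,cv2.contourArea(c),cv2.minAreaRect(P.astype(np.float32)))
E
```

```text
[ 616.45347247 -129.16379895   35.62347057] [ 1.79977408e+02 -7.11291331e-02  6.27953862e+00] [ 0.3383101   1.54991041 -2.08539401] [ 0.15303103 -0.1190654   0.10497321] 14.025316423411722
104.6800450256873 6.27203148610617
scene 44.5 ((581.4265747070312, -184.7123565673828), (11.072391510009766, 10.732168197631836), 64.64303588867188)
```

Call:
servo_tool:
  increments:
    - {"translation": [0, 0, 0.015], "turn": [0, 0, 0], "fingers": 0.1}
    - {"translation": [0, 0, 0.015], "turn": [0, 0, 0], "fingers": 0.1}
    - {"translation": [0, 0, 0.015], "turn": [0, 0, 0], "fingers": 0.1}
    - {"translation": [0, 0, 0.015], "turn": [0, 0, 0], "fingers": 0.35}
    - {"translation": [0, 0, 0.015], "turn": [0, 0, 0], "fingers": 0.35}
    - {"translation": [0, 0, 0.015], "turn": [0, 0, 0], "fingers": 0.35}
    - {"translation": [0, 0, 0.015], "turn": [0, 0, 0], "fingers": 0.35}
    - {"translation": [0, 0, -0.2], "turn": [0, 0, 0], "fingers": 0.35}
    - {"translation": [0, 0, -0.5], "turn": [0, 0, 0], "fingers": 0.35}
    - {"translation": [0, 0, -0.9], "turn": [0, 0, 0], "fingers": 0.35}
    - {"translation": [0, 0, -0.9], "turn": [0, 0, 0], "fingers": 0.35}
    - {"translation": [0, 0, -0.9], "turn": [0, 0, 0], "fingers": 0.35}

```text
clock: 17.05
tool_pos: [617.2, -129.9, 127.2]
tool_rot: [179.9, -0.2, 6.1]
wrist_force: [-0.4, 0.4, -0.7]
gripper_width: 29.7
grip_force: 0.0
```

Call:
servo_tool:
  increments:
    - {"translation": [0.9, -0.9, -0.5], "turn": [0, 0, 0], "fingers": 0.35}
    - {"translation": [0.9, -0.9, -0.5], "turn": [0, 0, 0], "fingers": 0.35}
    - {"translation": [0.9, -0.9, -0.5], "turn": [0, 0, 0], "fingers": 0.35}
    - {"translation": [0.9, -0.9, -0.5], "turn": [0, 0, 0], "fingers": 0.35}

```text
clock: 17.45
tool_pos: [698.5, -27.0, 176.3]
tool_rot: [-180.0, -0.2, 6.3]
wrist_force: [-0.3, -1.2, -0.1]
gripper_width: 29.7
grip_force: 0.0
```

Call:
servo_tool:
  increments:
    - {"translation": [0, -1.0, 0], "turn": [0, 0, 0], "fingers": 0.35}
    - {"translation": [0, -1.0, 0], "turn": [0, 0, 0], "fingers": 0.35}
    - {"translation": [0, -1.0, 0], "turn": [0, 0, 0], "fingers": 0.35}
    - {"translation": [0, -1.0, 0], "turn": [0, 0, 0], "fingers": 0.35}

```text
clock: 17.85
tool_pos: [684.0, 69.5, 173.0]
tool_rot: [180.0, 0.2, 6.2]
wrist_force: [-0.3, -0.7, -0.4]
gripper_width: 30.1
grip_force: 0.0
```

```bash
python3 p.py; cat > n.py <<'E'
from h import *
for n in("top","scene"):
    m=cam(n); f=grab_frame(n); cv2.imwrite(f"pics/{n}7.png",f[:,:,::-1]); h=cv2.cvtColor(f,cv2.COLOR_RGB2HSV)
    k=cv2.inRange(h,(10,90,40),(40,255,255))
    for c in cv2.findContours(k,cv2.RETR_EXTERNAL,cv2.CHAIN_APPROX_NONE)[0]:
        P=plane(m,c[:,0],48)[:,:2]
        if cv2.contourArea(c)>40 and np.hypot(*(P.mean(0)-[512,-140]))<120: print(n,cv2.contourArea(c),cv2.minAreaRect(P.astype(np.float32)))
    # handle beyond the flange edge (bright on black): radius 115..175 from the nut at z 26
    yy,xx=np.nonzero(cv2.inRange(h,(0,0,90),(180,60,255))); P=plane(m,np.c_[xx,yy],26)[:,:2]-[512.4,-140.6]; d=np.hypot(*P.T)
    a=np.degrees(np.arctan2(P[:,1],P[:,0])); q=(d>125)&(d<180)&(abs(a)<60); print(n,q.sum(),d[q].max() if q.any() else None,np.median(a[q]) if q.any() else None)
E
python3 n.py
```

```text
[684.034945    69.53242927 173.03049306] [179.99087657   0.23217191   6.21174098] [-0.32436617 -0.69038696 -0.42374076] [-0.04859226  0.02356658 -0.03901117] 30.104412983963158
271.3193545925438 50.75825034737172
top 85.5 ((485.5687255859375, -208.28366088867188), (20.624221801757812, 18.973403930664062), 87.28811645507812)
top 310.5 ((511.0018005371094, -137.4059600830078), (45.36457824707031, 28.89892578125), 24.176433563232422)
top 84.0 ((575.5512084960938, -178.56309509277344), (20.971811294555664, 19.150114059448242), 88.61795806884766)
top 232 179.45866982638466 8.223024178257223
scene 173.5 ((587.344970703125, -183.77703857421875), (18.812314987182617, 22.561473846435547), 89.30239868164062)
scene 162.0 ((499.4038391113281, -213.07516479492188), (24.24070930480957, 18.601045608520508), 14.983951568603516)
scene 543.5 ((519.2266235351562, -140.3282928466797), (56.486881256103516, 28.375932693481445), 24.390098571777344)
scene 419 171.89042592021516 6.758126508855186
```

Both views put the nut at heading 24.2°, about 84° past finger-tight. The wrench lies free on the flange and the robot is clear, so I'm handing in.

```bash
python3 -c "
from station import r
print(r.hand_in())"
```

```text
the job is handed in; nothing more can be done
None
```

The job is handed in, and the hand-in returned no verdict: the nut was run finger-tight, let go, then turned about 84° further clockwise with the larger wrench, which is released and, as far as the camera measurements show, lies flat on the flange.

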